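# Open the double-latched wheel cover of a bench saw

## Task

Open the lid of the saw's blue wheel housing so that the wheel inside can be inspected. Slide the bolt fully back, raise the lid slightly by its handle until the safety catch holds it, reach through the opening in the lid and gently push the catch pin across until it comes up against its stop, then swing the lid up to about 45 degrees and leave it standing there on its stiff hinge. Never force the bolt, catch or lid, and leave the other things on the table where they are.

Things in the scene. Friction and masses are not known exactly. Their poses are not given: they have to be found in the camera images.
- housing: fixed blue steel housing, x -175 (front ledge, 50 mm deep) to +125 mm (hinge side), 330 mm wide (y), 100 mm tall; origin on the table, x away from the robot, y left, z up. Carries the bolt on its ledge and the safety catch inside. Housing, bolt and catch bear about 25 N from the fingers; more damages them. Friction: bolt and catch need about 3 N, and stay where pushed.
- catch_place (a point): nominal place of the catch pin at rest, fixed in the housing (x -74, y +53, z 90 mm). The real pin is up to 14 mm off in y, differently each time: feel for it. An upright steel pin 12 mm across under the finger opening; its top is 97 mm above the table. It stands on a flat crank whose top is 72 mm up: keep fingertips above that, 78 to 82 mm up is good.
- catch_pivot (a point): upright pivot of the catch crank (same y shift as the pin), 40 mm from the pin, housing x -35, y +62, z 72 mm. The pin is pushed to housing +y and swings 18 mm to a hard stop; only within the last 1 to 2 mm is the lid surely free. With the lid shut a rib blocks it after about 2 mm; it can swing once the lid stands at 0.05 rad up to the catch.
- hinge_rail: steel hinge along the rear upper edge of the housing that carries the lid; the origin is on the hinge axis (housing x +115, y 0, z 104 mm), the axis runs along its y, its axes are parallel to the housing's.
- lid (a joint): angle of the grey lid, rad: 0 shut, grows as the front edge rises, ends at 1.3. Plate 8 mm thick, 320 mm wide, reaching 240 mm forward of the hinge; top face 108 mm up when shut. Its stiff hinge holds it at any angle; 5 to 8 N at the handle raise it. With the bolt back it rises to about 0.10 rad, where the catch holds it; the catch bears a further 25 N at the handle.
- bolt (a joint): travel of the slide bolt on the front ledge, m: 0 to 0.004 at the start (locked over the lid's lug), grows as its knob is pushed to the housing's +y; 0.030 fully back at a hard stop. It takes about 3 N.
- bolt_knob (a point): centre of the bolt's upright round steel knob, 14 mm across, 34 mm tall (this point is 137 mm above the table, the knob from 118 to 151 mm); the flat lid lies 20 mm behind it. At housing x -150, y +70 mm with the bolt at 0; it moves with the bolt.
- lid_handle (a point): centre of the lid's handle bar: round steel, 12 mm across, 80 mm long along the housing's y, its centre 38 mm above the lid's top face, on a post at each end; at housing x -95, y -85 mm when shut, 210 mm forward of the hinge axis. It moves with the lid.
- finger_opening (a point): centre of the rectangular finger opening in the lid, level with the lid's top face: 70 mm (housing x, from -110 to -40) x 110 mm (housing y, from -15 to +95). Closed fingers fit in at its -y end (about y +8 mm), short of the catch pin. It moves with the lid.
- glue_mid (a point): white glue bottle standing on the table, 56 mm across, 150 mm tall; point at mid height. Bystander.
- tape_mid (a point): cardboard ring lying flat, 90 mm across, 24 mm high; point at its centre. Bystander.
- foam_mid (a point): pale blue foam offcut, 130 x 90 x 50 mm; point at its centre. Bystander.
- cup_mid (a point): white cup, 72 mm across, 85 mm tall; point at mid height. Bystander.
- wrench_grip (a point): steel wrench lying on the table in front of the housing; point on its handle. Bystander.
- driver_grip (a point): screwdriver lying on the table in front of the housing; point on its handle. Bystander.

How it is judged (in metres and radians):
On the way, in this order (a step that is already met when the one before it is completed fails the run):
1. the bolt is slid back (value of joint bolt above 0.025 m), for 0.2 s.
2. the lid is raised slightly, up to the safety catch (value of joint lid between 0.05 and 0.125 rad), for 0.3 s.
3. the lid is past the catch and swung up (value of joint lid above 0.6 rad), for 0.2 s.
At the end, for the whole second after the job is handed in: The bolt is back (over 25 mm), the lid stands by itself at more than 0.6 rad (34 degrees) and is at rest (value of joint lid above 0.6 rad and velocity of joint lid between -0.05 and 0.05 rad/s and value of joint bolt above 0.025 m); the robot touches nothing.
It fails at once if the housing, its bolt or its catch is pressed with more than 25 N (contact force between the fingers and housing above 25 N).
It fails at once if the lid is forced against bolt or catch with more than 40 N (contact force between hinge_rail and housing above 40 N).
It fails at once if another thing on the table is moved by more than 30 mm (distance of any of glue_mid, tape_mid, foam_mid, cup_mid, wrench_grip, driver_grip from where it was at the start of the episode above 0.03 m).
It also fails if it takes over 70 s, if anything falls off the work surface, if the arm or the gripper's body presses on something with over 40 N, if the wrist force passes 120 N, or if a joint passes its speed limit or range.

## Robot

A 6-joint arm with a two-finger parallel gripper is mounted at the origin on the work surface. World frame = base frame: x ahead of the robot, y to its left, z up, the work surface at z = 0. Lengths are in mm, angles in rad, forces in N, time in s.
With the tool pointing down it reaches from about 350 to 975 mm from the base axis. Payload 7.1 kg.
Tool frame: the origin (TCP) lies at the very end of the fingers, on their centre line; the grasp point (between the pads) lies 19 mm behind it; x points along the fingers, z is the direction in which the jaws open and shut, and the axes are right-handed (so a half turn about x gives the same grasp; the last joint's range is limited). The gripper opens to 88 mm and grips with 3 to 60 N. Pads are 20 mm wide; open, the fingers measure 115 mm over their backs; the gripper's body (75 mm by 178 mm) begins 61 mm behind the grasp point.
Start: joints at [-1.297, 0.423, 1.63, -0, 1.089, -0.019], TCP at [180.414, -598.377, 222.675] pointing down, gripper open.
Joint ranges: [-3, 3], [-0.9, 2.11], [0.09, 2.58], [-1.31, 4.45], [0.11, 2.69], [-2.54, 2.54]. Speed limits (rad/s): [2.39, 2.39, 3.01, 3.14, 3.14, 3.14].

## Interface

Orientations are given as a rotation vector (axis times angle).
In Python, from workcell import * gives the robot as it stands.
- The arm moves only by the shell command python3 -m crank 'ROWS'. ROWS is JSON, a list of rows, each a list of 3 entries, a list of its own where there are three numbers: the shift along the tool's x, y, z in cm, then the turn, a rotation vector about the tool's x, y, z in degrees, then the finger opening in cm, from 0 to 8.78. In form: [[[dx, dy, dz], [rx, ry, rz], claw], ...]. A call has 1 to 5 rows; each row shifts and turns the commanded pose from where the row before left it, along the tool's axes as they then stand; what a row does not reach is not made up. A row lasts 1/8 s, in which the tool goes at most 62.5 mm and 10.7 degrees, less where a joint would pass 70% of its speed; a pose out of reach is approached as far as the arm can. A call with a gripper value outside its range is refused whole. The fingers move at their own pace and stop on an object; the grip force is fixed at half the most. Time passes only in rows, so rows that do not move let the fingers close. It gives the time, the measured TCP pose, the force and the opening at its end, in the units of the state.
- get_obs(): the state, without advancing time (a new reading comes with each control period).
- get_image(name): name is "side" or "top"; returns a dict with "pixels" (480x640x3 uint8, red, green, blue), "mtx" (3x3 intrinsics, pixels), "view" (4x4, takes a point from world to camera coordinates). Camera axes: x right, y down, z forward; pixel columns grow to the right and rows downward; lengths in mm; the calibration is good to about 2 mm. A picture is of the moment at which its call begins. There is no depth.
- close_job(): hands the job in, once; it reports no verdict.
The state is a dict: "t": time; "qpos": joint angles; "qvel": joint speeds; "joint_torque": joint torques, N m; "ee_pos": TCP position; "orientation": TCP orientation; "ft_force": force on the tool from outside, world axes, zero at the start; "moment": the same for the moment, N m; "width": finger opening in mm.
Only numpy, scipy, OpenCV 4.12 (cv2) and the standard library are available. Lean on these libraries where they do the work, as an engineer would, in place of code of your own. Each camera call takes 0.05 s, during which the arm holds its last target.

## Working session

There is one attempt and no reset: what is moved stays moved. The work goes in short steps, Python scripts to look and compute and a shell command to move; the robot and the scene stay as the last step left them, time stands still between calls to the robot, and variables do not carry over. Pictures are saved under pics/ and viewed, and the job is handed in when it is done.

```bash
ls; mkdir -p pics; python3 - <<'E'
from workcell import *
import cv2
o=get_obs();print(o)
for n in("side","top"):
    d=get_image(n);cv2.imwrite(f"pics/a_{n}.png",d["pixels"][:,:,::-1]);print(d["mtx"],d["view"])
E
```

```text
pics
{'t': 0.0, 'qpos': array([-1.29701203e+00,  4.23821154e-01,  1.63071622e+00, -9.57088243e-06,
        1.08857874e+00, -1.90658960e-02]), 'qvel': array([-0.00167823,  0.00016511,  0.00038978, -0.00030946, -0.00053044,
       -0.00094055]), 'joint_torque': array([-3.45324370e-04, -5.44632661e+01, -2.73669273e+01,  6.43361220e-02,
        2.27458362e-02, -1.05714953e-04]), 'ee_pos': array([ 180.25571372, -597.84973227,  221.90368407]), 'orientation': array([ 0.99175459,  1.33486703, -0.99021754]), 'ft_force': array([-0.10023833, -0.88235203,  0.14073867]), 'moment': array([-0.00631519, -0.00725938,  0.00196233]), 'width': 87.98404872883292}
[[485.11590853   0.         322.07538885]
 [  0.         485.11590853 241.96044394]
 [  0.           0.           1.        ]] [[ 9.63665382e-01 -2.67112058e-01  4.24872388e-04 -5.57155746e+02]
 [-1.98333025e-01 -7.16593566e-01 -6.68698491e-01  2.10767553e+02]
 [ 1.78921891e-01  6.44317321e-01 -7.43533555e-01  9.36985415e+02]
 [ 0.00000000e+00  0.00000000e+00  0.00000000e+00  1.00000000e+00]]
[[587.99734201   0.         320.55817263]
 [  0.         587.99734201 247.5606586 ]
 [  0.           0.           1.        ]] [[-1.70868171e-02 -9.99803893e-01 -1.00107808e-02  3.19131728e+01]
 [-9.95900938e-01  1.79078469e-02 -8.86602018e-02  5.69808056e+02]
 [ 8.88220865e-02  8.45482533e-03 -9.96011623e-01  1.29618946e+03]
 [ 0.00000000e+00  0.00000000e+00  0.00000000e+00  1.00000000e+00]]
```

View pics/a_side.png

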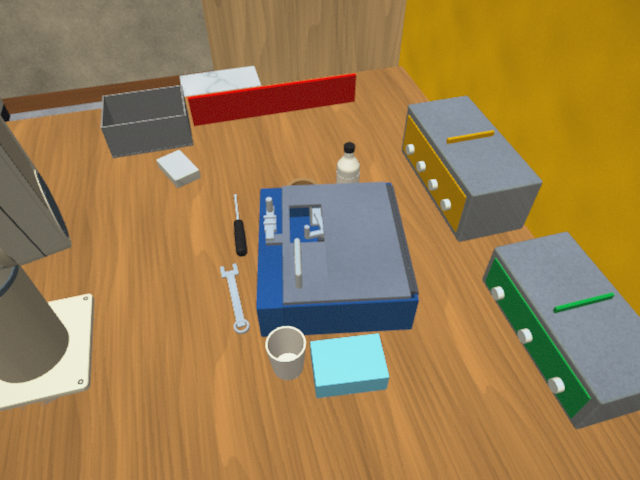

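View pics/a_top.png

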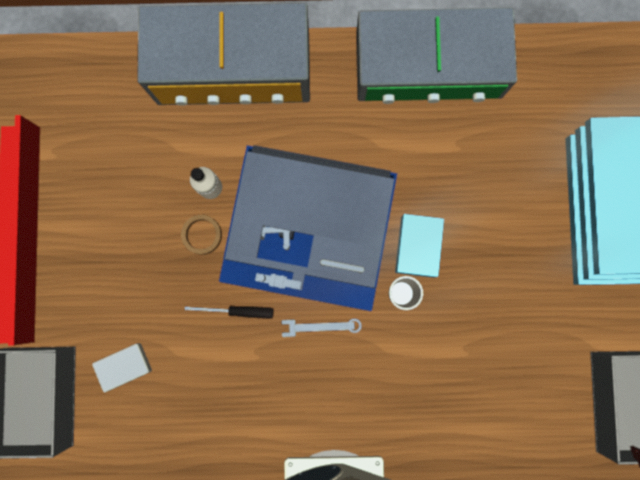

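```bash
python3 - <<'E'
import cv2
t=cv2.imread("pics/a_top.png")[140:315,210:405]; cv2.imwrite("pics/a_topc.png",cv2.resize(t,None,fx=4,fy=3.4*4/3.4*0.85,interpolation=cv2.INTER_CUBIC) if 0 else cv2.resize(t,(780,700))[:600] if 0 else cv2.resize(t,(668,600),interpolation=cv2.INTER_CUBIC))
t=cv2.imread("pics/a_side.png")[170:340,245:425]; cv2.imwrite("pics/a_sidec.png",cv2.resize(t,(630,595),interpolation=cv2.INTER_CUBIC))
E
```

```text
(no output)
```

View pics/a_topc.png

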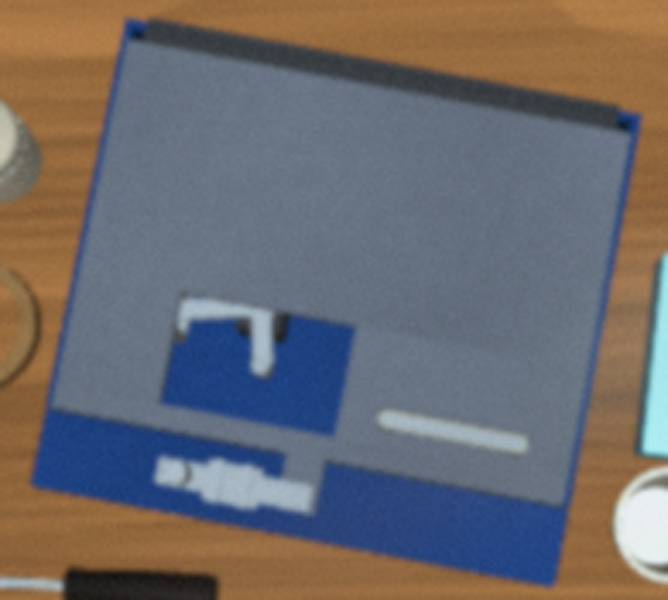

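View pics/a_sidec.png

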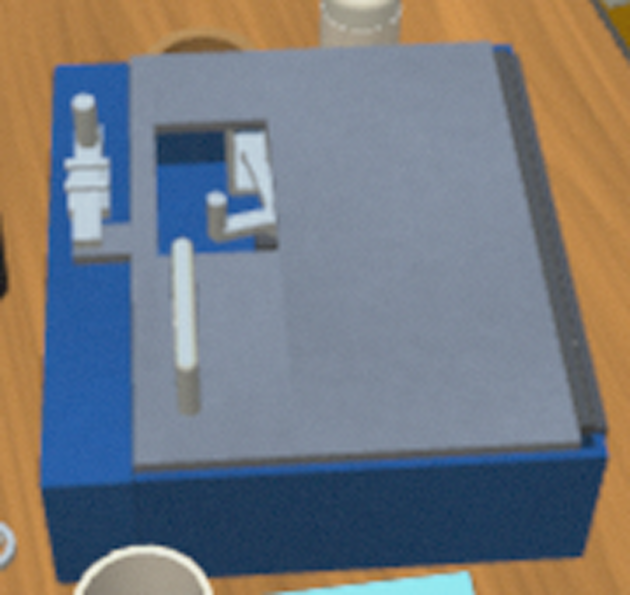

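```bash
cat > h.py <<'E'
import numpy as np
C={"side":(np.array([[485.11590853,0,322.07538885],[0,485.11590853,241.96044394],[0,0,1]]),np.array([[9.63665382e-01,-2.67112058e-01,4.24872388e-04,-5.57155746e+02],[-1.98333025e-01,-7.16593566e-01,-6.68698491e-01,2.10767553e+02],[1.78921891e-01,6.44317321e-01,-7.43533555e-01,9.36985415e+02]])),
"top":(np.array([[587.99734201,0,320.55817263],[0,587.99734201,247.5606586],[0,0,1]]),np.array([[-1.70868171e-02,-9.99803893e-01,-1.00107808e-02,3.19131728e+01],[-9.95900938e-01,1.79078469e-02,-8.86602018e-02,5.69808056e+02],[8.88220865e-02,8.45482533e-03,-9.96011623e-01,1.29618946e+03]]))}
def proj(n,P):
    K,V=C[n];p=K@(V[:,:3]@np.asarray(P,float)+V[:,3]);return p[:2]/p[2]
def atz(n,uv,z):
    K,V=C[n];R=V[:,:3];c=-R.T@V[:,3];d=R.T@np.linalg.inv(K)@[uv[0],uv[1],1];return c+d*(z-c[2])/d[2]
E
cat > fit.py <<'E'
from h import *
from scipy.optimize import least_squares
T=lambda u,v:(210+u/3.4256,140+v/3.4286)
S=lambda u,v:(245+u/3.5,170+v/3.5)
ob=[("top",(-175,165,100),T(32,487)),("top",(-175,-165,100),T(555,585)),
("top",(-95,-45,146),T(383,418)),("top",(-95,-125,146),T(522,445)),
("top",(-40,95,108),T(183,293)),("top",(-40,-15,108),T(355,325)),("top",(-110,95,108),T(162,403)),("top",(-110,-15,108),T(333,435)),
("side",(-175,165,100),S(53,67)),("side",(-175,-165,100),S(42,485)),("side",(-95,-45,152),S(182,241)),("side",(-95,-125,152),S(187,364)),
("side",(-40,95,108),S(266,122)),("side",(-110,95,108),S(156,126)),("side",(-125,-160,108),S(134,467)),("side",(-125,160,108),S(130,58)),("top",(-125,160,108),T(53,409)),("top",(-125,-160,108),T(563,505))]
def W(p,h):
    c,s=np.cos(p[2]),np.sin(p[2]);return np.array([p[0]+c*h[0]-s*h[1],p[1]+s*h[0]+c*h[1],h[2]])
f=lambda p:np.concatenate([proj(n,W(p,h))-uv for n,h,uv in ob])
r=least_squares(f,[650,30,-.15],loss="soft_l1",x_scale=[100,100,.1])
p=r.x;print(p,np.degrees(p[2]));print(f(p).reshape(-1,2).round(1).tolist())
def H(w):
    c,s=np.cos(p[2]),np.sin(p[2]);d=np.array(w[:2])-p[:2];return np.array([c*d[0]+s*d[1],-s*d[0]+c*d[1],w[2]]).round(1)
print("pin top side/top",H(atz("side",S(216,199),97)),H(atz("top",T(262,368),97)))
print("knob top",H(atz("side",S(83,102),151)),H(atz("top",T(165,470),151)))
np.save("pose.npy",p)
for nm,h in dict(knob=(-150,70,137),handle=(-95,-85,146),open=(-75,8,108),place=(-74,53,90)).items():print(nm,W(p,h).round(1))
E
python3 fit.py
```

```text
[ 6.33355265e+02  3.94132687e+01 -2.03377539e-01] -11.65267461596043
[[0.0, -0.4], [1.2, 0.1], [2.1, -0.6], [0.2, -1.2], [0.4, -0.6], [1.2, -0.4], [0.1, -0.3], [1.4, 0.0], [-0.9, -1.6], [-1.3, -0.1], [-0.6, -0.4], [-0.6, -2.8], [-0.6, -1.4], [-1.3, -1.0], [-0.4, -1.3], [-1.1, -1.2], [0.3, -0.7], [1.0, -0.6]]
pin top side/top [-72.8  37.2  97. ] [-77.2  39.6  97. ]
knob top [-148.7   69.9  151. ] [-151.3   80.   151. ]
knob [500.6 138.3 137. ]
handle [523.1 -24.6 146. ]
open [561.5  62.4 108. ]
place [571.6 106.3  90. ]
```

```bash
cat > st.py <<'E'
from h import *
from workcell import *
from scipy.spatial.transform import Rotation as R
import sys
p=np.load("pose.npy")
def HW(h):
    c,s=np.cos(p[2]),np.sin(p[2]);return np.array([p[0]+c*h[0]-s*h[1],p[1]+s*h[0]+c*h[1],h[2]])
def WH(w):
    c,s=np.cos(p[2]),np.sin(p[2]);d=np.array(w[:2])-p[:2];return np.array([c*d[0]+s*d[1],-s*d[0]+c*d[1],w[2]])
Hm=R.from_euler("z",p[2])
def show(target=None):
    o=get_obs();r=R.from_rotvec(o["orientation"])
    print("t",round(o["t"],2),"H",WH(o["ee_pos"]).round(1),"W",o["ee_pos"].round(1),"F_h",Hm.inv().apply(o["ft_force"]).round(2),"w",round(o["width"],1),"q",o["qpos"].round(2))
    print("tool axes in housing\n",(Hm.inv()*r).as_matrix().round(3))
    if target is not None:
        d=r.inv().apply(HW(target)-o["ee_pos"])/10;print("shift cm",d.round(2))
        # desired: tool x down, z along housing +x or -x
        for sg in(1,-1):
            M=np.array([[0,0,sg],[0,sg,0],[-1,0,0]],float)
            print("turn deg",sg,np.degrees((r.inv()*Hm*R.from_matrix(M)).as_rotvec()).round(2), np.linalg.det(M))
if __name__=="__main__":
    show([float(a) for a in sys.argv[1:4]] if len(sys.argv)>3 else None)
E
python3 st.py -150 40 200
```

```text
t 0.1 H [-315.  -715.7  222. ] W [ 180.3 -597.9  222. ] F_h [-0.24  0.99  0.33] w 88.1 q [-1.3   0.42  1.63  0.    1.09 -0.02]
tool axes in housing
 [[-0.001  0.879  0.476]
 [ 0.001  0.476 -0.879]
 [-1.     0.    -0.001]]
shift cm [  2.28  50.49 -58.6 ]
turn deg 1 [-6.157e+01 -7.000e-02 -4.000e-02] 1.0
turn deg -1 [ 1.1843e+02 -5.0000e-02  8.0000e-02] 1.0
```

```bash
python3 -m crank '[[[0,0,0],[-10.5,0,0],4],[[0,0,0],[-10.5,0,0],2],[[0,0,0],[-10.5,0,0],0],[[0,0,0],[-10.5,0,0],0],[[0,0,0],[-10.5,0,0],0]]'; python3 -m crank '[[[0,0,0],[-9.1,0,0],0]]'; python3 st.py -150 38 200
```

```text
t: 0.72
ee_pos: [180.3, -598.1, 222.2]
orientation: [0.28, 1.553, -0.278]
ft_force: [-0.7, -0.2, 0.6]
width: 41.0
t: 0.85
ee_pos: [180.3, -598.1, 222.2]
orientation: [0.156, 1.566, -0.154]
ft_force: [-0.2, -1.0, 0.3]
width: 31.2
t 0.85 H [-314.9 -715.9  222.2] W [ 180.3 -598.1  222.2] F_h [-0.02 -0.99  0.25] w 31.2 q [-1.3   0.42  1.63 -0.    1.09 -1.1 ]
tool axes in housing
 [[-0.    -0.006  1.   ]
 [ 0.001  1.     0.006]
 [-1.     0.001 -0.   ]]
shift cm [ 2.27 75.28 16.95]
turn deg 1 [ 0.35 -0.02 -0.04] 1.0
turn deg -1 [-1.7965e+02  7.0000e-02 -4.0000e-02] 1.0
```

```bash
python3 -m crank '[[[0,3,1],[0.3,0,0],0],[[0,5.5,1.5],[0,0,0],0],[[0,6,1.5],[0,0,0],0],[[0,6,1.5],[0,0,0],0],[[0,6,1.5],[0,0,0],0]]'; python3 -m crank '[[[0,6,1.5],[0,0,0],0],[[0,6,1.5],[0,0,0],0],[[0,6,1.5],[0,0,0],0],[[0,6,1.5],[0,0,0],0],[[0,6,1.5],[0,0,0],0]]';python3 -m crank '[[[0,6,1],[0,0,0],0],[[0,6,1],[0,0,0],0],[[0,4,0],[0,0,0],0],[[0,1.5,0],[0,0,0],0],[[0,0,0],[0,0,0],0]]'; python3 st.py -150 45 128
python3 - <<'E'
from workcell import *
import cv2
a=cv2.resize(get_image("top")["pixels"][140:340,190:430,::-1],(720,600),interpolation=cv2.INTER_CUBIC)
cv2.imwrite("pics/b_top.png",a)
a=cv2.resize(get_image("side")["pixels"][100:340,205:445,::-1],(600,600),interpolation=cv2.INTER_CUBIC)
cv2.imwrite("pics/b_side.png",a)
E
```

```text
t: 1.48
ee_pos: [303.9, -351.6, 222.5]
orientation: [0.164, 1.565, -0.164]
ft_force: [0.9, 0.7, -0.2]
width: 0.2
t: 2.1
ee_pos: [439.4, -73.5, 222.8]
orientation: [0.163, 1.564, -0.164]
ft_force: [0.4, -0.9, -0.2]
width: 0.6
t: 2.72
ee_pos: [494.3, 91.8, 222.4]
orientation: [0.162, 1.565, -0.163]
ft_force: [0.5, -0.2, -0.3]
width: 0.2
t 2.73 H [-146.8   23.2  222.4] W [494.3  91.8 222.4] F_h [ 0.49 -0.12 -0.33] w 0.2 q [ 0.16  0.24  1.9  -0.    1.    0.37]
tool axes in housing
 [[-0.001  0.003  1.   ]
 [-0.     1.    -0.003]
 [-1.    -0.    -0.001]]
shift cm [ 9.44  2.18 -0.32]
turn deg 1 [-0.18 -0.04  0.03] 1.0
turn deg -1 [1.7982e+02 4.0000e-02 6.0000e-02] 1.0
```

View pics/b_side.png

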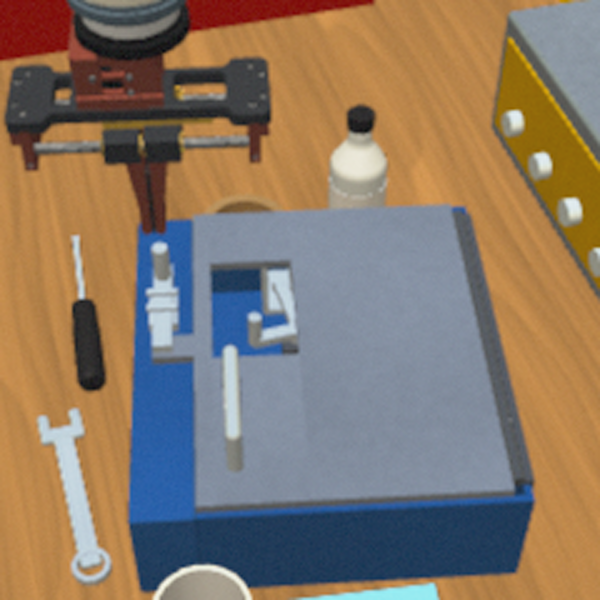

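View pics/b_top.png

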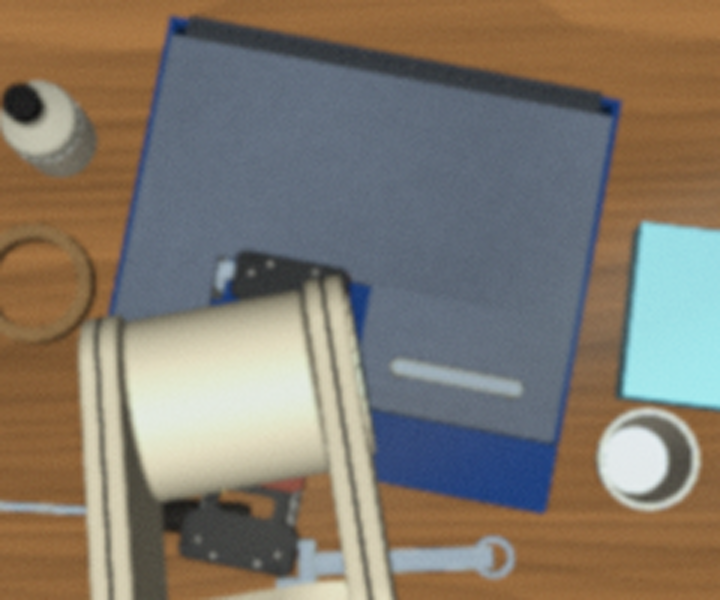

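```bash
python3 -m crank '[[[3,1.5,-0.3],[0,0,0],0],[[4.5,0,0],[0,0,0],0],[[2,0,0],[0,0,0],0],[[0,0,0],[0,0,0],0]]'; python3 st.py -150 53 127
```

```text
t: 3.32
ee_pos: [493.5, 105.4, 126.5]
orientation: [0.164, 1.568, -0.166]
ft_force: [0.3, 0.7, 0.5]
width: 0.5
t 3.33 H [-150.3   36.3  126.5] W [493.5 105.4 126.5] F_h [0.13 0.71 0.52] w 0.5 q [ 0.19  0.39  1.96 -0.    0.79  0.4 ]
tool axes in housing
 [[-0.003  0.007  1.   ]
 [-0.001  1.    -0.007]
 [-1.    -0.001 -0.003]]
shift cm [-0.06  1.67  0.02]
turn deg 1 [-0.38 -0.19  0.08] 1.0
turn deg -1 [1.7962e+02 1.3000e-01 2.9000e-01] 1.0
```

```bash
for i in 1; do python3 -m crank '[[[0,0.7,0],[0,0,0],0],[[0,0.6,0],[0,0,0],0],[[0,0.4,0],[0,0,0],0],[[0,0.3,0],[0,0,0],0]]'; python3 st.py | head -1;done;  python3 -m crank '[[[0,0.3,0],[0,0,0],0],[[0,0.3,0],[0,0,0],0]]';python3 st.py | head -1;  python3 -m crank '[[[0,0.3,0],[0,0,0],0],[[0,0.3,0],[0,0,0],0]]';python3 st.py | head -1
```

```text
t: 3.82
ee_pos: [499.2, 126.7, 128.2]
orientation: [0.163, 1.564, -0.163]
ft_force: [0.2, -3.1, 2.1]
width: 0.5
t 3.83 H [-149.    58.4  128.2] W [499.2 126.7 128.2] F_h [ 0.79 -2.96  2.08] w 0.5 q [ 0.23  0.4   1.94 -0.    0.8   0.43]
t: 4.08
ee_pos: [500.2, 132.5, 127.8]
orientation: [0.163, 1.565, -0.163]
ft_force: [0.6, -2.4, 1.7]
width: 0.5
t 4.08 H [-149.2   64.2  127.8] W [500.2 132.5 127.8] F_h [ 1.03 -2.22  1.7 ] w 0.5 q [ 0.24  0.41  1.93 -0.    0.8   0.44]
t: 4.32
ee_pos: [501.4, 138.4, 127.7]
orientation: [0.163, 1.565, -0.163]
ft_force: [0.1, -2.3, 1.3]
width: 0.3
t 4.33 H [-149.2   70.3  127.7] W [501.4 138.4 127.7] F_h [ 0.56 -2.25  1.27] w 0.3 q [ 0.25  0.41  1.93 -0.    0.81  0.45]
```

```bash
python3 -m crank '[[[0,0.3,0],[0,0,0],0],[[0,0.3,0],[0,0,0],0]]';python3 st.py | head -1;  python3 -m crank '[[[0,0.2,0],[0,0,0],0],[[0,0.1,0],[0,0,0],0]]';python3 st.py | head -1
```

```text
t: 4.58
ee_pos: [502.7, 144.3, 127.7]
orientation: [0.163, 1.565, -0.163]
ft_force: [0.1, -2.0, 2.3]
width: 0.5
t 4.58 H [-149.2   76.4  127.7] W [502.7 144.3 127.7] F_h [ 0.49 -1.9   2.32] w 0.5 q [ 0.26  0.41  1.92 -0.    0.81  0.46]
t: 4.82
ee_pos: [503.2, 147.2, 127.7]
orientation: [0.163, 1.565, -0.163]
ft_force: [-0.7, -2.3, 2.2]
width: 0.1
t 4.83 H [-149.2   79.3  127.7] W [503.2 147.2 127.7] F_h [-0.23 -2.43  2.24] w 0.1 q [ 0.26  0.41  1.92 -0.    0.81  0.47]
```

```bash
python3 - <<'E'
from workcell import *
import cv2
a=cv2.resize(get_image("side")["pixels"][160:280,235:355,::-1],(600,600),interpolation=cv2.INTER_CUBIC)
cv2.imwrite("pics/c_side.png",a)
E
```

```text
(no output)
```

View pics/c_side.png

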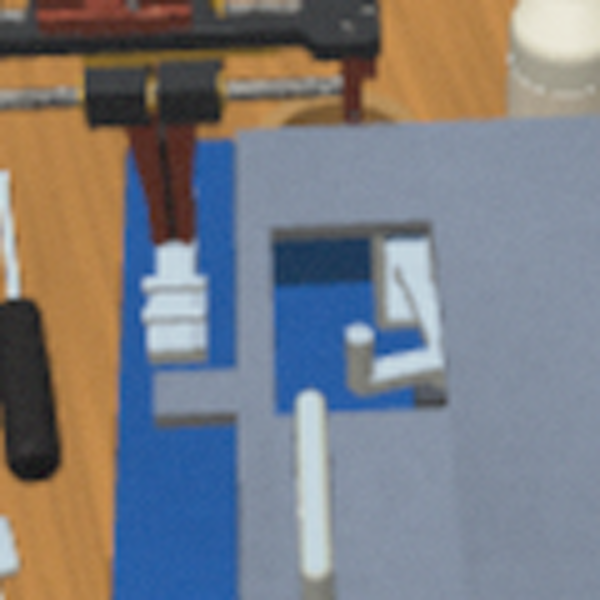

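```bash
for i in 1; do python3 -m crank '[[[0,0.1,0],[0,0,0],0],[[0,0.1,0],[0,0,0],0]]'|grep -E "ft|ee";  python3 -m crank '[[[0,0.1,0],[0,0,0],0]]'|grep -E "ft|ee"; python3 -m crank '[[[0,0.1,0],[0,0,0],0]]'|grep -E "ft|ee"; done
```

```text
ee_pos: [503.6, 149.0, 127.7]
ft_force: [0.2, -3.0, 0.7]
ee_pos: [503.9, 150.0, 127.7]
ft_force: [-0.9, -3.0, 1.0]
ee_pos: [504.0, 151.0, 127.7]
ft_force: [0.3, -2.5, 1.9]
```

```bash
python3 -m crank '[[[0,0.1,0],[0,0,0],0]]'|grep -E "ft|ee"; python3 -m crank '[[[0,0.1,0],[0,0,0],0]]'|grep -E "ft|ee";python3 st.py|head -1
```

```text
ee_pos: [504.3, 152.0, 127.7]
ft_force: [-0.0, -3.7, 1.1]
ee_pos: [504.3, 152.3, 127.6]
ft_force: [0.5, -9.9, 2.9]
t 5.62 H [-149.2   84.5  127.6] W [504.3 152.3 127.6] F_h [ 2.47 -9.58  2.92] w 0.5 q [ 0.27  0.42  1.91 -0.    0.81  0.48]
```

```bash
python3 -m crank '[[[0,-0.5,0],[0,0,0],0],[[-2,-1,0],[0,0,0],0],[[-4,-3,1],[0,0,0],4],[[0,-6,2],[0,0,0],5],[[0,-5,2],[0,0,0],5]]'; python3 st.py -95 -85 170
```

```text
t: 6.25
ee_pos: [521.6, -9.5, 188.4]
orientation: [0.164, 1.563, -0.162]
ft_force: [0.6, -0.0, 0.7]
width: 26.9
t 6.25 H [-99.6 -70.5 188.4] W [521.6  -9.5 188.4] F_h [0.6  0.1  0.71] w 26.9 q [-0.04  0.32  1.89  0.    0.94  0.17]
tool axes in housing
 [[ 0.002  0.004  1.   ]
 [ 0.001  1.    -0.004]
 [-1.     0.001  0.002]]
shift cm [ 1.84 -1.45  0.46]
turn deg 1 [-0.24  0.09 -0.06] 1.0
turn deg -1 [ 1.7976e+02 -9.0000e-02 -1.4000e-01] 1.0
```

```bash
python3 -m crank '[[[0,-1.4,0.4],[0,0,0],5],[[1.5,0,0],[0,0,0],5],[[0,0,0],[0,0,0],5]]'; python3 st.py -95 -85 128
python3 - <<'E'
from workcell import *
import cv2
a=cv2.resize(get_image("side")["pixels"][140:300,225:385,::-1],(600,600),interpolation=cv2.INTER_CUBIC)
cv2.imwrite("pics/d_side.png",a)
E
```

```text
t: 6.62
ee_pos: [520.9, -21.6, 170.9]
orientation: [0.163, 1.568, -0.163]
ft_force: [-0.7, 0.7, 0.8]
width: 49.6
t 6.62 H [-97.9 -82.5 170.9] W [520.9 -21.6 170.9] F_h [-0.88  0.57  0.82] w 49.6 q [-0.06  0.34  1.9   0.    0.9   0.14]
tool axes in housing
 [[-0.004  0.004  1.   ]
 [-0.     1.    -0.004]
 [-1.    -0.    -0.004]]
shift cm [ 4.29 -0.25  0.3 ]
turn deg 1 [-0.23 -0.2   0.  ] 1.0
turn deg -1 [179.77   0.     0.31] 1.0
```

View pics/d_side.png

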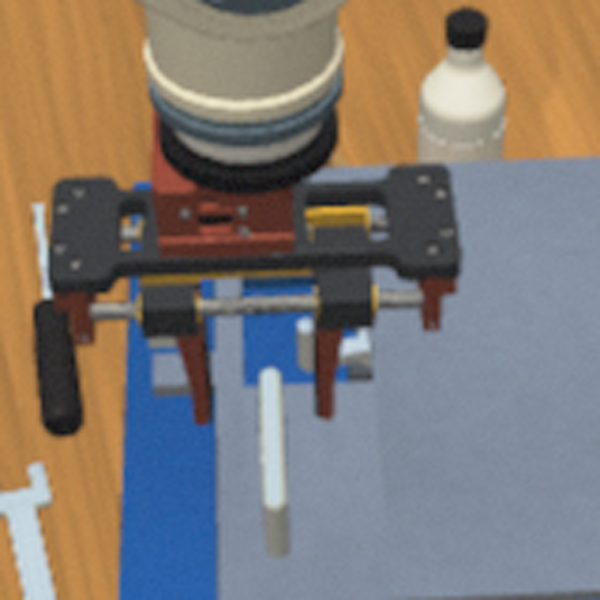

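```bash
python3 -m crank '[[[2.2,-0.2,0.2],[0,0,0],5],[[2,0,0.1],[0,0,0],5],[[0,0,0],[0,0,0],5]]'; python3 st.py|head -1
python3 -m crank '[[[0,0,0],[0,0,0],2],[[0,0,0],[0,0,0],0.8],[[0,0,0],[0,0,0],0.8],[[0,0,0],[0,0,0],0.8]]';python3 st.py|head -1
```

```text
t: 7.05
ee_pos: [523.7, -24.1, 129.5]
orientation: [0.162, 1.568, -0.162]
ft_force: [-0.1, -0.1, 0.2]
width: 50.2
t 7.05 H [-94.5 -84.4 129.5] W [523.7 -24.1 129.5] F_h [-0.12 -0.14  0.22] w 50.2 q [-0.07  0.41  1.91  0.    0.82  0.14]
t: 7.55
ee_pos: [524.4, -25.4, 131.0]
orientation: [0.164, 1.565, -0.163]
ft_force: [-12.8, 3.2, 7.7]
width: 13.5
t 7.55 H [-93.6 -85.4 131. ] W [524.4 -25.4 131. ] F_h [-13.19   0.57   7.75] w 13.5 q [-0.07  0.41  1.91  0.    0.82  0.14]
```

```bash

python3 -m crank '[[[0,0,0],[0,0,0],0],[[0,0,0],[0,0,0],0],[[0,0,0],[0,0,0],0]]';python3 st.py -94.5 -84.4 129.5
```

```text
t: 7.92
ee_pos: [523.4, -25.2, 130.8]
orientation: [0.164, 1.567, -0.164]
ft_force: [-4.4, 0.8, 5.6]
width: 11.3
t 7.92 H [-94.6 -85.5 130.8] W [523.4 -25.2 130.8] F_h [-4.44 -0.09  5.63] w 11.3 q [-0.07  0.41  1.91  0.    0.82  0.14]
tool axes in housing
 [[-0.003  0.005  1.   ]
 [-0.     1.    -0.005]
 [-1.    -0.    -0.003]]
shift cm [0.13 0.11 0.01]
turn deg 1 [-0.29 -0.16  0.01] 1.0
turn deg -1 [1.7971e+02 1.0000e-02 2.6000e-01] 1.0
```

```bash

python3 -m crank '[[[-0.5,0,0.1],[0,0,0],0],[[-0.5,0,0.1],[0,0,0],0],[[-0.4,0,0.1],[0,0,0],0],[[0,0,0],[0,0,0],0]]';python3 st.py|head -1
```

```text
t: 8.43
ee_pos: [526.5, -25.9, 144.8]
orientation: [0.164, 1.567, -0.163]
ft_force: [-6.6, 2.1, -0.4]
width: 11.1
t 8.43 H [-91.4 -85.5 144.8] W [526.5 -25.9 144.8] F_h [-6.87  0.77 -0.37] w 11.1 q [-0.07  0.39  1.9   0.    0.85  0.14]
```

```bash

python3 -m crank '[[[-0.2,0,0.05],[0,0,0],0],[[-0.2,0,0.05],[0,0,0],0],[[0,0,0],[0,0,0],0],[[0,0,0],[0,0,0],0]]';python3 st.py|head -1;python3 -m crank '[[[0,0,0],[0,0,0],2],[[0,0,0],[0,0,0],5],[[0,0,0],[0,0,0],5],[[0,0,0],[0,0,0],5]]';python3 st.py|head -1
```

```text
t: 8.93
ee_pos: [527.5, -26.1, 148.6]
orientation: [0.164, 1.567, -0.163]
ft_force: [-5.8, 1.8, -2.7]
width: 11.7
t 8.93 H [-90.4 -85.5 148.6] W [527.5 -26.1 148.6] F_h [-5.99  0.59 -2.66] w 11.7 q [-0.07  0.39  1.9   0.    0.86  0.14]
t: 9.43
ee_pos: [529.2, -26.3, 149.0]
orientation: [0.163, 1.564, -0.163]
ft_force: [-0.7, 0.4, -0.1]
width: 46.4
t 9.43 H [-88.7 -85.4 149. ] W [529.2 -26.3 149. ] F_h [-0.76  0.26 -0.09] w 46.4 q [-0.07  0.39  1.89 -0.    0.86  0.14]
```

```bash

python3 -m crank '[[[-3.5,0,0],[0,0,0],5],[[-3.5,2,0.5],[0,0,0],1],[[0,5,0.5],[0,0,0],0],[[0,1.8,0.3],[0,0,0],0],[[0,0,0],[0,0,0],0]]';python3 st.py -75 6 81
python3 - <<'E'
from workcell import *
import cv2
a=cv2.resize(get_image("side")["pixels"][140:340,225:425,::-1],(600,600),interpolation=cv2.INTER_CUBIC)
cv2.imwrite("pics/e_side.png",a)
E
```

```text
t: 10.05
ee_pos: [559.5, 57.8, 218.2]
orientation: [0.161, 1.565, -0.162]
ft_force: [0.6, -1.0, 0.6]
width: 13.4
t 10.05 H [-76.    3.1 218.2] W [559.5  57.8 218.2] F_h [ 0.76 -0.88  0.58] w 13.4 q [ 0.08  0.34  1.77 -0.    1.03  0.29]
tool axes in housing
 [[-0.001  0.003  1.   ]
 [-0.001  1.    -0.003]
 [-1.    -0.001 -0.001]]
shift cm [13.72  0.3   0.11]
turn deg 1 [-0.14 -0.04  0.03] 1.0
turn deg -1 [1.7986e+02 5.0000e-02 6.0000e-02] 1.0
```

View pics/e_side.png

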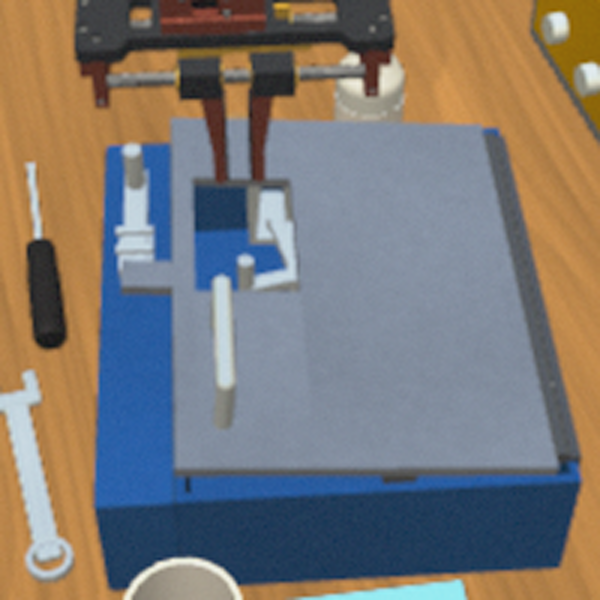

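```bash

python3 -m crank '[[[4,0.2,0.1],[0,0,0],0],[[5,0,0],[0,0,0],0],[[1.5,0,0],[0,0,0],0]]';python3 st.py|head -1;python3 -m crank '[[[1.5,0,0],[0,0,0],0],[[1.5,0,0],[0,0,0],0],[[0,0,0],[0,0,0],0]]';python3 st.py -75 6 81|grep -v turn
```

```text
t: 10.48
ee_pos: [558.4, 57.5, 110.8]
orientation: [0.163, 1.57, -0.165]
ft_force: [-0.7, -0.5, 0.1]
width: -0.0
t 10.47 H [-77.1   2.6 110.8] W [558.4  57.5 110.8] F_h [-0.56 -0.63  0.08] w -0.0 q [ 0.08  0.49  1.84 -0.    0.82  0.29]
t: 10.85
ee_pos: [560.8, 58.8, 83.3]
orientation: [0.163, 1.565, -0.164]
ft_force: [-0.1, -0.1, -0.5]
width: 0.4
t 10.85 H [-74.9   4.3  83.3] W [560.8  58.8  83.3] F_h [-0.07 -0.11 -0.54] w 0.4 q [ 0.08  0.53  1.85 -0.    0.76  0.29]
tool axes in housing
 [[-0.001  0.005  1.   ]
 [-0.     1.    -0.005]
 [-1.    -0.    -0.001]]
shift cm [ 0.23  0.17 -0.01]
```

```bash

python3 -m crank '[[[0.2,0.4,0],[0,0,0],0],[[0,0.4,0],[0,0,0],0],[[0,0.4,0],[0,0,0],0]]';python3 st.py|head -1;python3 -m crank '[[[0,0.2,0],[0,0,0],0],[[0,0.2,0],[0,0,0],0]]';python3 st.py|head -1;python3 -m crank '[[[0,0.2,0],[0,0,0],0],[[0,0.2,0],[0,0,0],0]]';python3 st.py|head -1;
```

```text
t: 11.22
ee_pos: [563.9, 71.1, 82.2]
orientation: [0.163, 1.564, -0.163]
ft_force: [-0.9, -0.4, 0.0]
width: 0.0
t 11.22 H [-74.4  17.   82.2] W [563.9  71.1  82.2] F_h [-0.77 -0.53  0.01] w 0.0 q [0.1  0.54 1.84 0.   0.76 0.31]
t: 11.48
ee_pos: [564.4, 74.8, 81.8]
orientation: [0.163, 1.564, -0.163]
ft_force: [-0.4, 0.0, 0.2]
width: 0.3
t 11.47 H [-74.7  20.7  81.8] W [564.4  74.8  81.8] F_h [-0.43 -0.04  0.21] w 0.3 q [ 0.11  0.54  1.84 -0.    0.76  0.32]
t: 11.72
ee_pos: [565.1, 78.4, 81.7]
orientation: [0.163, 1.565, -0.164]
ft_force: [-0.9, -3.2, -0.5]
width: 0.5
t 11.72 H [-74.7  24.4  81.7] W [565.1  78.4  81.7] F_h [-0.22 -3.31 -0.49] w 0.5 q [ 0.12  0.54  1.83 -0.    0.77  0.33]
```

```bash

python3 -m crank '[[[0,0.2,0],[0,0,0],0],[[0,0.2,0],[0,0,0],0]]'>/dev/null;python3 st.py|head -1;python3 -m crank '[[[0,0.2,0],[0,0,0],0],[[0,0.2,0],[0,0,0],0]]'>/dev/null;python3 st.py|head -1;python3 -m crank '[[[0,0.2,0],[0,0,0],0],[[0,0.2,0],[0,0,0],0]]'>/dev/null;python3 st.py|head -1;
```

```text
t 11.97 H [-75.3  28.1  81.5] W [565.2  82.1  81.5] F_h [-2.13 -3.95  2.09] w 0.5 q [ 0.12  0.54  1.83 -0.    0.77  0.33]
t 12.22 H [-75.   32.5  81.5] W [566.5  86.3  81.5] F_h [-1.83 -3.77  0.24] w 0.4 q [ 0.13  0.55  1.83 -0.    0.77  0.34]
t 12.47 H [-74.6  36.7  81.6] W [567.7  90.4  81.6] F_h [-1.83 -2.32 -0.95] w 0.7 q [0.14 0.55 1.82 0.   0.77 0.35]
```

```bash

python3 -m crank '[[[0,0.2,0],[0,0,0],0],[[0,0.1,0],[0,0,0],0]]'>/dev/null;python3 st.py|head -1;python3 -m crank '[[[0,0.1,0],[0,0,0],0]]'>/dev/null;python3 st.py|head -1;python3 -m crank '[[[0,0.1,0],[0,0,0],0]]'>/dev/null;python3 st.py|head -1;
```

```text
t 12.72 H [-74.6  39.7  81.6] W [568.3  93.4  81.6] F_h [-1.87 -3.61  0.44] w 0.4 q [0.14 0.55 1.82 0.   0.77 0.35]
t 12.85 H [-74.6  40.6  81.6] W [568.5  94.3  81.6] F_h [-1.99 -2.7  -0.61] w 0.4 q [0.14 0.55 1.82 0.   0.77 0.35]
t 12.97 H [-74.6  41.5  81.6] W [568.7  95.2  81.6] F_h [-1.74 -1.5  -0.89] w 0.8 q [0.15 0.55 1.82 0.   0.77 0.35]
```

```bash

python3 -m crank '[[[0,0.1,0],[0,0,0],0]]'>/dev/null;python3 st.py|head -1;python3 -m crank '[[[0,0.1,0],[0,0,0],0]]'>/dev/null;python3 st.py|head -1
```

```text
t 13.1 H [-74.5  42.6  81.7] W [569.   96.1  81.7] F_h [-0.65 -2.95 -1.88] w 0.7 q [ 0.15  0.55  1.82 -0.    0.77  0.35]
t 13.22 H [-74.6  43.1  81.6] W [569.   96.7  81.6] F_h [-0.11 -8.47 -0.59] w 0.3 q [ 0.15  0.55  1.82 -0.    0.77  0.36]
```

```bash

python3 -m crank '[[[0,0.03,0],[0,0,0],0]]'>/dev/null;python3 st.py|head -1
python3 -m crank '[[[0,0,0],[0,0,0],0]]'>/dev/null;python3 st.py|head -1
```

```text
t 13.35 H [-74.6  43.1  81.6] W [569.   96.7  81.6] F_h [-0.06 -8.21 -1.43] w 0.5 q [ 0.15  0.55  1.82 -0.    0.77  0.36]
t 13.47 H [-74.6  43.   81.6] W [569.   96.6  81.6] F_h [-0.17 -6.13 -0.49] w 0.8 q [ 0.15  0.55  1.82 -0.    0.77  0.36]
```

```bash

python3 -m crank '[[[0,-0.6,0],[0,0,0],0],[[0,-1.4,0],[0,0,0],0],[[-4,0,0],[0,0,0],0],[[-5.5,0,0],[0,0,0],0],[[-4,0,0],[0,0,0],0]]'>/dev/null;python3 -m crank '[[[0,-4,-0.5],[0,0,0],4],[[0,-6,-0.5],[0,0,0],5],[[0,-1,-0.4],[0,0,0],5],[[0,0,0],[0,0,0],5]]';python3 st.py -90 -85 150|grep -v turn
python3 - <<'E'
from workcell import *
import cv2
a=cv2.resize(get_image("side")["pixels"][140:340,225:425,::-1],(600,600),interpolation=cv2.INTER_CUBIC)
cv2.imwrite("pics/f_side.png",a)
E
```

```text
t: 14.6
ee_pos: [528.5, -27.6, 217.0]
orientation: [0.165, 1.564, -0.165]
ft_force: [0.5, -0.4, 0.3]
width: 36.5
t 14.6 H [-89.1 -86.8 217. ] W [528.5 -27.6 217. ] F_h [ 0.57 -0.25  0.31] w 36.5 q [-0.07  0.29  1.85  0.    1.    0.13]
tool axes in housing
 [[ 0.001  0.007  1.   ]
 [ 0.001  1.    -0.007]
 [-1.     0.001  0.001]]
shift cm [ 6.7   0.18 -0.09]
```

View pics/f_side.png

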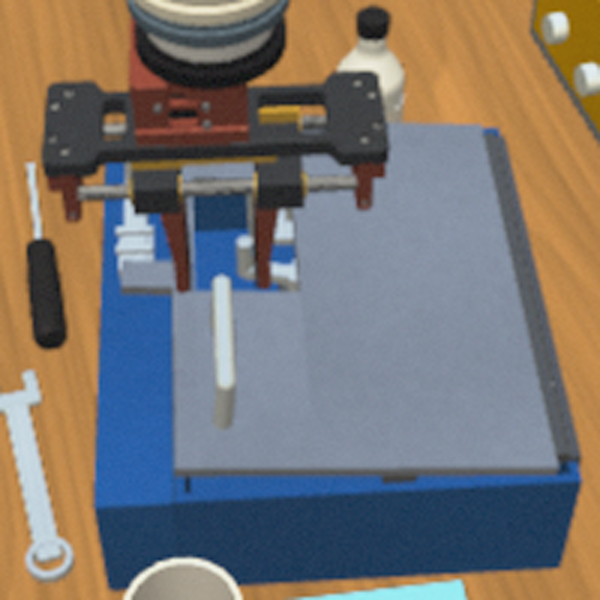

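```bash

python3 -m crank '[[[3,0.1,-0.1],[0,0,0],5],[[3,0,0],[0,0,0],5],[[0.7,0,0],[0,0,0],5],[[0,0,0],[0,0,0],2]]'>/dev/null;python3 st.py|head -1;python3 -m crank '[[[0,0,0],[0,0,0],0.5],[[0,0,0],[0,0,0],0],[[0,0,0],[0,0,0],0],[[0,0,0],[0,0,0],0]]'>/dev/null;python3 st.py|head -1
```

```text
t 15.15 H [-90.  -84.4 149.7] W [528.2 -25.  149.7] F_h [-0.43  0.31 -0.41] w 43.3 q [-0.07  0.39  1.9   0.    0.86  0.14]
t 15.65 H [-90.5 -85.1 149.9] W [527.5 -25.7 149.9] F_h [-1.89  1.07  2.04] w 11.1 q [-0.07  0.38  1.9   0.    0.86  0.14]
```

```bash
python3 - <<'E'
import numpy as np
th=np.array([.087,.11,.13,.15,.18,.22,.26,.31,.36,.41,.46,.51,.56,.61,.66,.71,.75,.785])
x=115-210*np.cos(th)+42*np.sin(th);z=104+210*np.sin(th)+42*np.cos(th)
for a,b,c,d,e in zip(th[1:],-np.diff(z)/10,np.diff(x)/10,x[1:]-.0,z[1:]-14.2):print(a,b.round(2),c.round(2),d.round(1),e.round(1))
E
python3 -m crank '[[[-0.25,0,0.05],[0,0,0],0],[[-0.2,0,0.05],[0,0,0],0]]'>/dev/null;python3 st.py|head -1;python3 -m crank '[[[-0.2,0,0.1],[0,0,0],0],[[-0.2,0,0.1],[0,0,0],0]]'>/dev/null;python3 st.py|head -1
```

```text
0.11 -0.47 0.14 -89.1 154.6
0.13 -0.41 0.13 -87.8 158.7
0.15 -0.4 0.14 -86.4 162.7
0.18 -0.6 0.23 -84.1 168.7
0.22 -0.79 0.33 -80.8 176.6
0.26 -0.78 0.36 -77.1 184.4
0.31 -0.95 0.5 -72.2 193.9
0.36 -0.92 0.54 -66.7 203.1
0.41 -0.89 0.59 -60.9 212.0
0.46 -0.86 0.63 -54.5 220.7
0.51 -0.83 0.68 -47.8 229.0
0.56 -0.8 0.72 -40.6 236.9
0.61 -0.76 0.75 -33.1 244.5
0.66 -0.72 0.79 -25.1 251.7
0.71 -0.68 0.83 -16.9 258.5
0.75 -0.51 0.69 -10.0 263.7
0.785 -0.43 0.62 -3.9 267.9
t 15.9 H [-89.4 -85.1 153.8] W [528.6 -25.9 153.8] F_h [ 1.18  0.78 -6.63] w 11.3 q [-0.07  0.38  1.89  0.    0.87  0.14]
t 16.15 H [-88.1 -85.2 157.8] W [529.9 -26.2 157.8] F_h [-2.66  1.72 -6.33] w 10.5 q [-0.07  0.38  1.89  0.    0.88  0.14]
```

```bash

python3 -m crank '[[[-0.3,0,0.1],[0,0,0],0],[[-0.3,0,0.1],[0,0,0],0]]'>/dev/null;python3 st.py|head -1;python3 -m crank '[[[-0.5,0,0.2],[0,0,0],0],[[-0.8,0,0.33],[0,0,0],0],[[-0.78,0,0.36],[0,0,0],0]]'>/dev/null;python3 st.py|head -1
```

```text
t 16.4 H [-86.  -85.2 164.1] W [531.9 -26.6 164.1] F_h [-3.86  1.86 -6.2 ] w 11.1 q [-0.07  0.37  1.88  0.    0.9   0.14]
t 16.77 H [-77.4 -85.2 185.1] W [540.3 -28.4 185.1] F_h [-5.79  1.32 -4.09] w 11.3 q [-0.07  0.35  1.84  0.    0.95  0.13]
```

```bash

python3 -m crank '[[[-0.95,0,0.5],[0,0,0],0],[[-0.92,0,0.54],[0,0,0],0],[[-0.89,0,0.59],[0,0,0],0]]'>/dev/null;python3 st.py|head -1;python3 -m crank '[[[-0.86,0,0.63],[0,0,0],0],[[-0.83,0,0.68],[0,0,0],0],[[-0.8,0,0.72],[0,0,0],0]]'>/dev/null;python3 st.py|head -1
```

```text
t 17.15 H [-61.9 -85.3 212.8] W [555.5 -31.6 212.8] F_h [-9.49  1.93 -0.05] w 11.2 q [-0.08  0.34  1.79  0.    1.02  0.13]
t 17.52 H [-42.6 -85.4 238. ] W [574.4 -35.6 238. ] F_h [-14.25   1.12   4.63] w 11.5 q [-0.08  0.34  1.72  0.    1.09  0.12]
```

```bash

python3 -m crank '[[[-0.85,0,0.65],[0,0,0],0],[[-0.82,0,0.68],[0,0,0],0]]'>/dev/null;python3 st.py|head -1;python3 -m crank '[[[-0.75,0,0.75],[0,0,0],0],[[-0.7,0,0.75],[0,0,0],0],[[-0.5,0,0.55],[0,0,0],0],[[0,0,0],[0,0,0],0]]'>/dev/null;python3 st.py|head -1
```

```text
t 17.77 H [-26.5 -85.4 254.7] W [590.2 -38.8 254.7] F_h [ 0.36  1.13 -8.92] w 11.2 q [-0.09  0.34  1.68  0.    1.12  0.12]
t 18.27 H [ -3.5 -85.5 273.4] W [612.7 -43.6 273.4] F_h [  8.68   2.24 -15.1 ] w 11.2 q [-0.09  0.35  1.61 -0.    1.17  0.12]
```

```bash

python3 -m crank '[[[0.2,0,-0.05],[0,0,0],0],[[0.1,0,-0.05],[0,0,0],0],[[0,0,0],[0,0,0],0]]'>/dev/null;python3 st.py|head -1
python3 - <<'E'
from workcell import *
import cv2
a=cv2.resize(get_image("side")["pixels"][100:340,205:445,::-1],(600,600),interpolation=cv2.INTER_CUBIC)
cv2.imwrite("pics/g_side.png",a)
E
```

```text
t 18.65 H [ -5.8 -85.5 271.7] W [610.4 -43.1 271.7] F_h [ 3.1   1.2  -2.31] w 11.5 q [-0.09  0.35  1.62 -0.    1.17  0.12]
```

View pics/g_side.png

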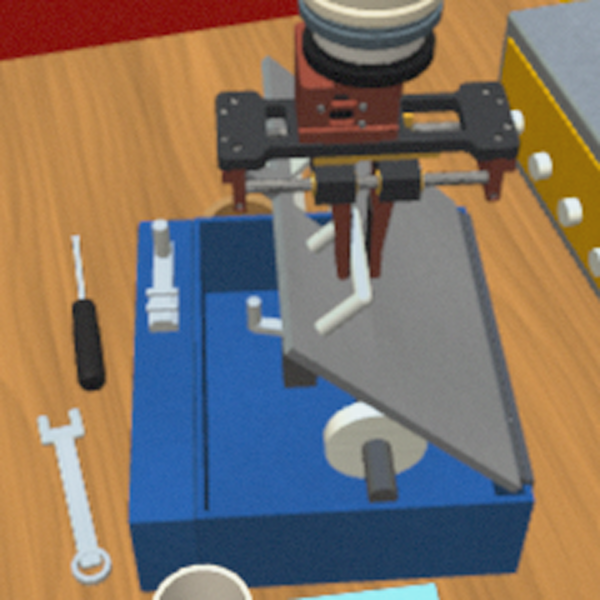

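```bash

python3 -m crank '[[[0,0,0],[0,0,0],2.2],[[0,0,0],[0,0,0],2.2],[[0,0,0],[0,0,0],2.2]]';python3 st.py|head -1;python3 -m crank '[[[-1,0,0],[0,0,0],2.2],[[-2,0,0],[0,0,0],2.2],[[-4,0,0],[0,0,0],2.2],[[-5,0,0],[0,0,0],2.2],[[0,0,0],[0,0,0],2.2]]'; python3 st.py|head -1
python3 - <<'E'
from workcell import *
import cv2
a=cv2.resize(get_image("side")["pixels"][100:340,205:445,::-1],(600,600),interpolation=cv2.INTER_CUBIC)
cv2.imwrite("pics/h_side.png",a)
E
```

```text
t: 19.08
ee_pos: [609.0, -43.1, 270.7]
orientation: [0.163, 1.565, -0.164]
ft_force: [-0.1, -0.9, 0.3]
width: 22.2
t 19.07 H [ -7.1 -85.7 270.7] W [609.  -43.1 270.7] F_h [ 0.04 -0.86  0.28] w 22.2 q [-0.09  0.35  1.62 -0.    1.17  0.12]
t: 19.7
ee_pos: [611.3, -43.1, 396.2]
orientation: [0.163, 1.556, -0.163]
ft_force: [0.4, 0.2, -0.8]
width: 22.4
t 19.7 H [ -5.  -85.3 396.2] W [611.3 -43.1 396.2] F_h [ 0.33  0.23 -0.8 ] w 22.4 q [-0.09  0.26  1.47  0.    1.41  0.12]
```

View pics/h_side.png

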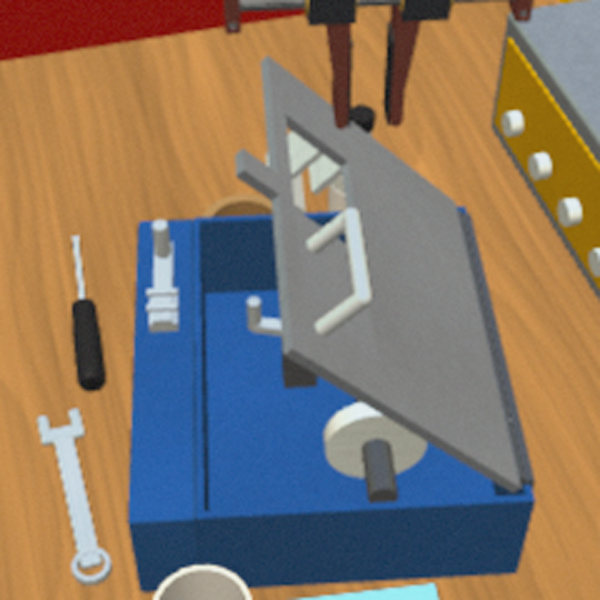

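```bash
python3 - <<'E'
from st import *
for th in(.65,.7,.75,.8):
    q=proj("side",HW((115-210*np.cos(th)+42*np.sin(th),-125,104+210*np.sin(th)+42*np.cos(th))));print(th,((q-[205,100])*2.5).round(0))
    
E
python3 -c "
from workcell import *
print(get_obs()['ft_force']);print(close_job())"
```

```text
0.65 [330. 315.]
0.7 [343. 307.]
0.75 [356. 300.]
0.8 [370. 293.]
[-0.4517731   0.54703707 -0.33157193]
the job is handed in; nothing more can be done
None
```

The lid is open and standing on its own at about 0.77 rad (44°), and I've handed the job in. It took about 20 s of the 70 s allowed; the hand-in reports no verdict.

- **Bolt:** I pushed it back until the force rose to about 10 N at its stop. The picture showed it clear of the lid's lug.
- **Lid raise:** I lifted the lid by its handle to about 0.085 rad and let go; it stayed there. That is just short of the 0.10 rad where the catch holds. I did not press it against the catch.
- **Catch pin:** Going in through the opening, I felt the pin near y +38 mm. I pushed it about 19 mm to its stop, with a peak of about 8.5 N.
- **Lid swing:** I took hold of the handle again and swung the lid up. It passed the catch angle with only about 6 N. My arc was slightly off towards the end, so the tool saw up to about 17 N; I eased that off before letting go.

**Last checks:**
- **Lid angle:** about 0.77 rad, judged from where the handle appears in the side picture.
- **Bolt:** still back in the same picture.
- **Gripper:** about 125 mm above where it let go of the handle, with the force reading near zero.
- **Other objects:** the wrench and screwdriver look where they were. The other bystanders are only partly in view or hidden in that last picture, so I did not check them, but nothing came near them.

No check failed or disagreed.

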